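# Put the mixed-up reagent bottles back in their colour-coded cups

## Task

The four reagent bottles in the carrier tray have been put back in the wrong cups: move them so that every bottle stands upright, fully down, in the cup of the colour of its cap, leaving the blue cup empty (it is spare, use it on the way if you like). Set the bottles down gently, without dropping or tipping any, and leave the roll of tape in the tray where it lies.

Things in the scene. Friction and masses are not known exactly. Their poses are not given: they have to be found in the camera images.
- bottle_red: amber glass bottle with a red screw cap and a red label band; body 40 mm across, 82 mm tall; cap 31 mm across from 60 mm up to the top at 82 mm, fixed tight. Origin: centre of its underside; z up along its axis. 40 to 120 g. Loose. At the start it stands upright in a cup of another colour.
- bottle_white: amber glass bottle with a white screw cap (its label has a blue band); body 34 mm across, 73 mm tall; cap 27 mm across from 53 mm up to the top at 73 mm, fixed tight. Origin: centre of its underside; z up along its axis. 40 to 120 g. Loose. At the start it stands upright in a cup of another colour.
- bottle_black: small amber glass bottle with a black screw cap (its label has a green band); body 30 mm across, 66 mm tall; cap 23 mm across from 48 mm up to the top at 66 mm, fixed tight. Origin: centre of its underside; z up along its axis. 40 to 120 g. Loose. At the start it stands upright in a cup of another colour.
- bottle_yellow: white plastic bottle with a yellow screw cap and a yellow label band; body 36 mm across, 78 mm tall; cap 28 mm across from 58 mm up to the top at 78 mm, fixed tight. Origin: centre of its underside; z up along its axis. 40 to 120 g. Loose. At the start it stands upright in a cup of another colour.
- cup_red: Red round plastic cup, fixed in the white carrier tray: the place of the bottle with the red cap. Origin: centre of its underside, on the tray's mat; z up. 34 mm tall, wall 3 mm; the inside tapers from 64 mm across at the rim to 48 mm at the inner floor, 4 mm above the origin (a bottle that stands home has its origin at this floor).
- cup_white: White round plastic cup, fixed in the white carrier tray: the place of the bottle with the white cap. Origin: centre of its underside, on the tray's mat; z up. 34 mm tall, wall 3 mm; the inside tapers from 64 mm across at the rim to 48 mm at the inner floor, 4 mm above the origin (a bottle that stands home has its origin at this floor).
- cup_black: Black round plastic cup, fixed in the white carrier tray: the place of the bottle with the black cap. Origin: centre of its underside, on the tray's mat; z up. 34 mm tall, wall 3 mm; the inside tapers from 64 mm across at the rim to 48 mm at the inner floor, 4 mm above the origin (a bottle that stands home has its origin at this floor).
- cup_yellow: Yellow round plastic cup, fixed in the white carrier tray: the place of the bottle with the yellow cap. Origin: centre of its underside, on the tray's mat; z up. 34 mm tall, wall 3 mm; the inside tapers from 64 mm across at the rim to 48 mm at the inner floor, 4 mm above the origin (a bottle that stands home has its origin at this floor).
- cup_blue: Blue round plastic cup, fixed in the white carrier tray: spare, empty at the start. Origin: centre of its underside, on the tray's mat; z up. 34 mm tall, wall 3 mm; the inside tapers from 64 mm across at the rim to 48 mm at the inner floor, 4 mm above the origin (a bottle that stands home has its origin at this floor).
- label_tape: Roll of white label tape, 60 mm across, 19 mm tall, lying loose and flat on the tray's mat. Origin: centre of its underside. It and the five cups fill the tray's six places in any order: three by two, 80 mm apart along the tray, 78 mm across. The tray's wall is 30 mm tall; its teal mat lies 5 mm above the worktop.
There are look-alikes about, which are no part of the job. Leave any purple or turquoise look-alike of the bottle_white alone.

How it is judged:
At the end, for the whole second after the job is handed in: Each of the four bottles stands released and at rest in the cup of its cap's colour: its axis at most 13 mm from the cup's, its underside at most 10 mm above the cup's underside (4 mm when home), tilted less than 0.12 rad. So the blue cup is empty (horizontal distance between bottle_red and cup_red below 0.013 m and z of bottle_red in the frame of cup_red below 0.01 m and angle between each of bottle_red, bottle_white, bottle_black, bottle_yellow's own z axis and vertical below 0.12 rad and linear speed of each of bottle_red, bottle_white, bottle_black, bottle_yellow below 0.02 m/s and contact force between each of bottle_red, bottle_white, bottle_black, bottle_yellow and the fingers below 0.2 N and horizontal distance between bottle_white and cup_white below 0.013 m and z of bottle_white in the frame of cup_white below 0.01 m and horizontal distance between bottle_black and cup_black below 0.013 m and z of bottle_black in the frame of cup_black below 0.01 m and horizontal distance between bottle_yellow and cup_yellow below 0.013 m and z of bottle_yellow in the frame of cup_yellow below 0.01 m); the robot touches nothing.
It fails at once if a bottle was tipped over (angle between any of bottle_red, bottle_white, bottle_black, bottle_yellow's own z axis and vertical above 0.8 rad).
It fails at once if a bottle was dropped instead of being set down ((height (world z) of bottle_red below 0.06 m and linear speed of bottle_red above 0.6 m/s and contact force between bottle_red and the fingers below 0.1 N) or (height (world z) of bottle_white below 0.06 m and linear speed of bottle_white above 0.6 m/s and contact force between bottle_white and the fingers below 0.1 N) or (height (world z) of bottle_black below 0.06 m and linear speed of bottle_black above 0.6 m/s and contact force between bottle_black and the fingers below 0.1 N) or (height (world z) of bottle_yellow below 0.06 m and linear speed of bottle_yellow above 0.6 m/s and contact force between bottle_yellow and the fingers below 0.1 N)).
It fails at once if the roll of label tape was shifted more than 20 mm (distance of label_tape from where it was at the start of the episode above 0.02 m).
It also fails if it takes over 99 s, if anything falls off the work surface, if the arm or the gripper's body presses on something with over 40 N, if the wrist force passes 120 N, or if a joint passes its speed limit or range.

## Robot

A 6-joint arm with a two-finger parallel gripper is mounted at the origin on a cart in front of the work surface, level with it; the furniture and walls round the work are solid. World frame = base frame: x ahead of the robot, y to its left, z up, the work surface at z = 0. Lengths are in m, angles in rad, forces in N, time in s.
With the tool pointing down it reaches from about 0.225 to 0.875 m from the base axis. Payload 3.4 kg.
Tool frame: the origin (TCP) lies at the very end of the fingers, on their centre line; the grasp point (between the pads) lies 19 mm behind it (grip_depth is the distance from the TCP to the grasp point, in m); x points along the fingers, z is the direction in which the jaws open and shut, and the axes are right-handed (so a half turn about x gives the same grasp; the last joint's range is limited). The gripper opens to 85 mm and grips with 20 to 120 N. Pads are 22 mm wide; open, the fingers measure 114 mm over their backs; the gripper's body (76 mm by 85 mm) begins 54 mm behind the grasp point. The pads swing forward as they close: fully open they stand 13 mm farther back than shut.
Start: joints at [1.02, 0.276, 1.505, -0, 1.361, -0.121], TCP at [0.24, 0.523, 0.231] pointing down, gripper open.
Joint ranges: [-2.89, 2.89], [-0.75, 2.08], [0.22, 2.7], [-1.18, 4.32], [0.11, 2.71], [-2.7, 2.7]. Speed limits (rad/s): [2.57, 2.57, 3.14, 3.14, 3.14, 3.14].

## Interface

Orientations are given as a unit quaternion [w, x, y, z].
In Python, from rig import get_state, get_image, sign_off, grip_depth gives the robot as it stands. The module is installed in compiled form; this text tells all that it offers.
- The arm moves only by the tool arm_command, never from a script. Its argument "series" is a list of rows, each an object with "dp": the shift along the tool's x, y, z scaled (see below), a list of three; "angular": the turn, a rotation vector about the tool's x, y, z scaled (see below), a list of three; "gripper": the finger opening in mm, from 0 to 85.4. A call has exactly 8 rows; each row shifts and turns the pose as measured when the row begins, along the tool's axes as they then stand; what a row does not reach is not made up. The controller multiplies each number of a shift by 0.12 m and each number of a turn by 90 degrees. A row lasts 1/8 s, in which the tool goes at most 62.5 mm and 10.7 degrees, less where a joint would pass 70% of its speed; a pose out of reach is approached as far as the arm can. A call with a number of a shift or a turn outside -1 to 1 is refused whole. A call with a gripper value outside its range is refused whole. The fingers move at their own pace and stop on an object; "grip_force" is the grip in N (left out, the last holds). Time passes only in rows, so rows that do not move let the fingers close, or fill a call up. It gives the time, the measured TCP pose, the force and the opening at its end, in the units of the state.
- get_state(): the state, without advancing time (a new reading comes with each control period).
- get_image(name): name is "scene" or "top" or "wrist"; returns a dict with "image" (420x560x3 uint8, blue, green, red), "depth" (420x560 float32, m along the optical axis (not along the pixel's ray), 0 where there is no reading), "mtx" (3x3 intrinsics, pixels), "view" (4x4, takes a point from world to camera coordinates); the wrist camera has in their place "mount" (4x4, takes a point from camera to tool coordinates, whose origin is the TCP and whose axes are the tool frame's). Camera axes: x right, y up, looking along -z (the intrinsics and any distortion apply to the point x, -y, -z); pixel columns grow to the right and rows downward; lengths in m; the calibration is good to about 2 mm. A picture is of the moment at which its call begins: read the wrist's pose just before it.
- sign_off(): hands the job in, once; it reports no verdict.
The state is a dict: "clock": time; "qpos": joint angles; "qd": joint speeds; "effort": joint torques, N m; "position": TCP position; "ee_rot": TCP orientation; "contact_force": force on the tool from outside, world axes, zero at the start; "moment": the same for the moment, N m; "width": finger opening in m.
Only numpy, scipy, OpenCV 4.12 (cv2) and the standard library are available. Lean on these libraries where they do the work, as an engineer would, in place of code of your own. Each camera call takes 0.05 s, during which the arm holds its last target. There are 200 camera calls.

## Working session

There is one attempt and no reset: what is moved stays moved. The work goes in short steps, Python scripts to look and compute and a tool call to move; the robot and the scene stay as the last step left them, time stands still between calls to the robot, and variables do not carry over. Pictures are saved under pics/ and viewed, about 12 in all and at most 16, crops included, and the job is handed in when it is done.

Besides the shell and the picture viewer there is one more tool, called by a JSON object that holds its "name" and its "arguments", one argument or row to a line. arm_command: Moves the arm, as the interface text tells. Its arguments: {"type":"object","properties":{"series":{"type":"array","items":{"type":"object","properties":{"dp":{"type":"array","items":{"type":"number"}},"angular":{"type":"array","items":{"type":"number"}},"gripper":{"type":"number"}}}},"grip_force":{"type":"number"}},"required":["series"]}

```bash
mkdir -p pics
cat > h.py <<'E'
import numpy as np, cv2
from rig import get_state, get_image, sign_off, grip_depth
def pt(d,u,v,r=2):
    p=d['depth'][v-r:v+r+1,u-r:u+r+1]; z=np.median(p[p>0]); K=d['mtx']
    c=np.array([(u-K[0,2])/K[0,0]*z,-(v-K[1,2])/K[1,1]*z,-z,1])
    return (np.linalg.inv(d['view'])@c)[:3]
def onz(d,u,v,h):
    K=d['mtx'];M=np.linalg.inv(d['view']);r=M[:3,:3]@np.array([(u-K[0,2])/K[0,0],-(v-K[1,2])/K[1,1],-1]);o=M[:3,3]
    return o+r*(h-o[2])/r[2]
E
python3 - <<'E'
from h import *
s=get_state();print({k:np.round(v,3) for k,v in s.items()},grip_depth)
for n in('top','scene'):
    d=get_image(n);cv2.imwrite(f'pics/{n}0.png',d['image']);np.savez(f'{n}0.npz',**d)
    print(n,[k for k in d], np.round(d['mtx'],1).tolist(),np.round(d['view'],3).tolist())
E
```

```text
{'clock': np.float64(0.0), 'qpos': array([ 1.02 ,  0.277,  1.506,  0.   ,  1.361, -0.121]), 'qd': array([ 0.001, -0.   , -0.001,  0.001, -0.001,  0.   ]), 'effort': array([-1.0000e-03, -4.1677e+01, -2.4581e+01,  0.0000e+00,  1.1000e-02,
        0.0000e+00]), 'position': array([0.239, 0.522, 0.23 ]), 'ee_rot': array([ 0.595, -0.382,  0.596,  0.382]), 'contact_force': array([0.46 , 0.396, 0.025]), 'moment': array([-0.04 ,  0.021, -0.004]), 'width': np.float64(0.085)} 0.0187
top ['image', 'depth', 'mtx', 'view'] [[437.0, 0.0, 284.3], [0.0, 437.0, 206.8], [0.0, 0.0, 1.0]] [[-0.021, -1.0, -0.017, 0.041], [0.984, -0.024, 0.178, -0.57], [-0.179, -0.013, 0.984, -0.774], [0.0, 0.0, 0.0, 1.0]]
scene ['image', 'depth', 'mtx', 'view'] [[476.1, 0.0, 273.1], [0.0, 476.1, 204.1], [0.0, 0.0, 1.0]] [[0.633, -0.774, -0.015, -0.35], [0.47, 0.369, 0.802, -0.316], [-0.615, -0.514, 0.598, -0.496], [0.0, 0.0, 0.0, 1.0]]
```

View pics/top0.png

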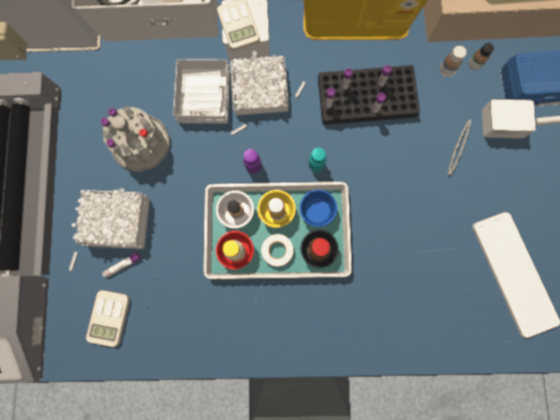

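View pics/scene0.png

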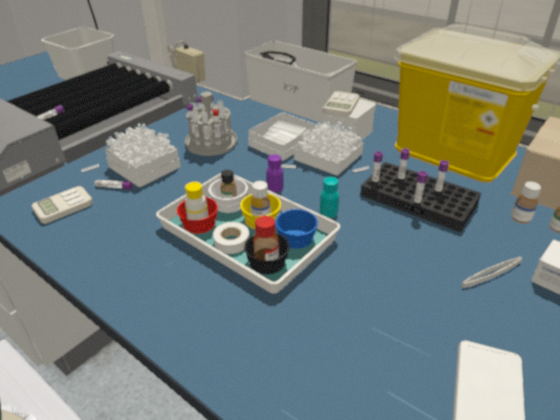

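Run:
```python
from h import *
from scipy.spatial.transform import Rotation as R
d=dict(np.load('top0.npz'))
for n,u,v in[('black',234,208),('white',276,206),('yellow',232,247),('red',320,246),('tape',277,241),('purple',252,156),('turq',318,155),('bluefloor',319,209)]:
    print(n,np.round(pt(d,u,v,1),4))
s=get_state();q=s['ee_rot'];print(np.round(R.from_quat(q[[1,2,3,0]]).as_matrix(),3))
c=d['image'][175:285,195:360];cv2.imwrite('pics/crop0.png',cv2.resize(c,None,fx=4.8,fy=4.8,interpolation=cv2.INTER_CUBIC))
```

```text
black [0.5666 0.1198 0.076 ]
white [0.5674 0.0424 0.082 ]
yellow [0.4942 0.122  0.0863]
red [ 0.492  -0.0344  0.091 ]
tape [0.5099 0.0437 0.0189]
purple [0.6655 0.0861 0.0738]
turq [ 0.6641 -0.0378  0.0743]
bluefloor [ 0.5727 -0.0405  0.0089]
[[-0.001 -0.909  0.417]
 [-0.001  0.417  0.909]
 [-1.     0.    -0.002]]
```

View pics/crop0.png

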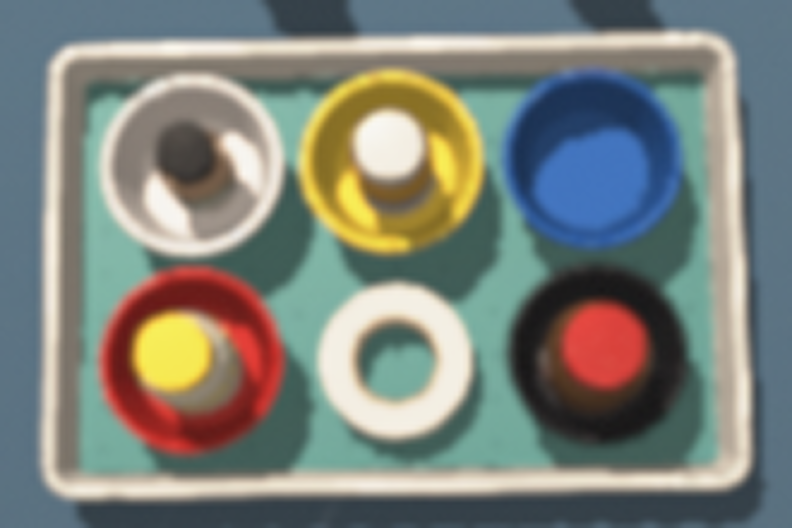

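Crop: the white cup holds the black cap (187,151), the yellow cup the white cap (390,145), the red cup the yellow cap (173,350) and the black cup the red cap (605,345). Blue (594,158) is empty and the tape is at (396,361). In the full top picture, purple (252,160), turquoise (318,158) and the far bottles (455,60) and (483,55) are look-alikes outside the tray, so I leave them.

Run:
```python
from h import *
d=dict(np.load('top0.npz'))
f=lambda u,v,h:np.round(onz(d,(u+.5)/4.8-.5+195,(v+.5)/4.8-.5+175,h)[:2],4)
for n,u,v in[('white',192,163),('yellow',393,161),('blue',594,158),('red',192,361),('black',598,353)]: print('cup',n,f(u,v,.039))
for n,u,v,h in[('black',187,151,.075),('white',390,145,.082),('yellow',173,350,.087),('red',605,345,.091)]: print('cap',n,f(u,v,h))
print('tape',f(396,361,.024))
```

```text
cup white [0.5722 0.1234]
cup yellow [0.5711 0.0429]
cup blue [ 0.5704 -0.0373]
cup red [0.493  0.1235]
cup black [ 0.4926 -0.0362]
cap black [0.5704 0.1207]
cap white [0.5696 0.0426]
cap yellow [0.4932 0.1244]
cap red [ 0.4911 -0.0355]
tape [0.4925 0.0436]
```

{"name": "arm_command", "arguments": {
  "series": [
    {"dp": [0,0,0],"angular": [-0.09,0,0],"gripper": 60},
    {"dp": [0,0,0],"angular": [-0.09,0,0],"gripper": 60},
    {"dp": [0,0,0],"angular": [-0.09,0,0],"gripper": 60},
    {"dp": [0,-0.21,-0.46],"angular": [0,0,0],"gripper": 60},
    {"dp": [0,-0.21,-0.46],"angular": [0,0,0],"gripper": 60},
    {"dp": [0,-0.21,-0.46],"angular": [0,0,0],"gripper": 60},
    {"dp": [0,-0.21,-0.46],"angular": [0,0,0],"gripper": 60},
    {"dp": [0,-0.21,-0.46],"angular": [0,0,0],"gripper": 60}
  ],
  "grip_force": 30
}}

```text
clock: 1.1
position: [0.3694, 0.2428, 0.2271]
ee_rot: [-0.493, 0.505, -0.498, -0.504]
contact_force: [0.6, 0.3, -0.1]
width: 0.0604
```

```bash
cat > nxt.py <<'E'
import sys
from h import *
from scipy.spatial.transform import Rotation as R
t=np.array([float(a) for a in sys.argv[1:4]])
s=get_state();q=s['ee_rot'];M=R.from_quat(q[[1,2,3,0]])
T=R.from_matrix(np.array([[0,-1,0],[0,0,1],[-1,0,0]]))
print('t',s['clock'],'pos',np.round(s['position'],4),'w',s['width'],'F',np.round(s['contact_force'],1),'q6',s['qpos'][5])
print('dp total',np.round(M.inv().apply(t-s['position'])/.12,3),'ang total',np.round((M.inv()*T).as_rotvec()/(np.pi/2),3))
E
python3 nxt.py 0.491 -0.0355 0.16
```

```text
t 1.1 pos [0.3694 0.2428 0.2271] w 0.0604388624392259 F [ 0.6  0.3 -0.1] q6 -1.16139159132976
dp total [ 0.569 -0.972 -2.335] ang total [ 0.012 -0.003 -0.002]
```

{"name": "arm_command", "arguments": {
  "series": [
    {"dp": [0.09,-0.162,-0.389],"angular": [0.012,0,0],"gripper": 60},
    {"dp": [0.095,-0.162,-0.389],"angular": [0,0,0],"gripper": 60},
    {"dp": [0.095,-0.162,-0.389],"angular": [0,0,0],"gripper": 60},
    {"dp": [0.095,-0.162,-0.389],"angular": [0,0,0],"gripper": 60},
    {"dp": [0.095,-0.162,-0.389],"angular": [0,0,0],"gripper": 60},
    {"dp": [0.095,-0.162,-0.389],"angular": [0,0,0],"gripper": 60},
    {"dp": [0,0,0],"angular": [0,0,0],"gripper": 60},
    {"dp": [0,0,0],"angular": [0,0,0],"gripper": 60}
  ]
}}

```text
clock: 2.1
position: [0.489, -0.0504, 0.1569]
ee_rot: [0.5, -0.498, 0.504, 0.498]
contact_force: [0.6, 0.3, -0.2]
width: 0.0598
```

```bash
python3 nxt.py 0.491 -0.0355 0.16;python3 - <<'E'
from h import *
d=get_image('wrist');cv2.imwrite('pics/w1.png',d['image']);np.savez('w1.npz',**d);print(d['mount'],d['mtx'])
E
```

```text
t 2.1 pos [ 0.489  -0.0504  0.1569] w 0.05976932392552208 F [ 0.6  0.3 -0.2] q6 -1.8015676907309195
dp total [-0.026 -0.015  0.125] ang total [-0.005 -0.002 -0.002]
[[ 8.27564514e-05  2.95910997e-01 -9.55215512e-01 -1.41593840e-01]
 [-5.91102742e-04  9.55215363e-01  2.95910900e-01  7.50026802e-02]
 [ 9.99999822e-01  5.40141973e-04  2.53964036e-04  3.89631052e-04]
 [ 0.00000000e+00  0.00000000e+00  0.00000000e+00  1.00000000e+00]] [[295.59854423   0.         282.58468163]
 [  0.         295.59854423 205.7687287 ]
 [  0.           0.           1.        ]]
```

View pics/w1.png

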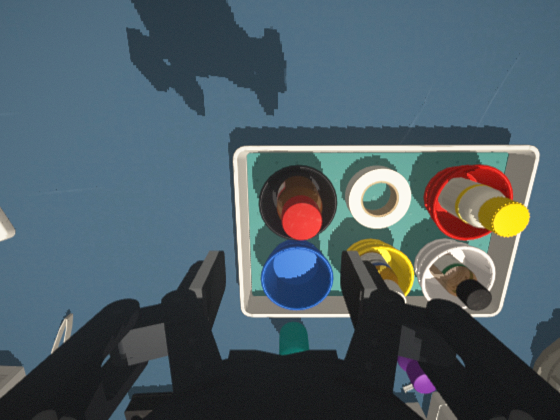

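Wrist picture: red cap centre near (302,221) in the black cup, blue rim centre near (298,275), yellow cap (508,217), black cap (473,294). I'll check these against the top camera.

```bash
cat >> h.py <<'E'
from scipy.spatial.transform import Rotation as R
def won(d,s,u,v,h):
    q=s['ee_rot'];W=np.eye(4);W[:3,:3]=R.from_quat(q[[1,2,3,0]]).as_matrix();W[:3,3]=s['position']
    return onz(dict(mtx=d['mtx'],view=np.linalg.inv(W@d['mount'])),u,v,h)
E
python3 - <<'E'
from h import *
d=dict(np.load('w1.npz'));s=get_state()
for n,u,v,h in[('red',302,221,.091),('blue rim',298,275,.039),('yel',511,217,.087),('black',474,294,.075)]:print(n,np.round(won(d,s,u,v,h),4))
E
```

```text
red [ 0.4903 -0.0358  0.091 ]
blue rim [ 0.566  -0.0359  0.039 ]
yel [0.4896 0.1224 0.087 ]
black [0.5645 0.1154 0.075 ]
```

{"name": "arm_command", "arguments": {
  "series": [
    {"dp": [0,-0.015,0.125],"angular": [0,0,0],"gripper": 60},
    {"dp": [0,0,0],"angular": [0,0,0],"gripper": 60},
    {"dp": [0.3,0,0],"angular": [0,0,0],"gripper": 60},
    {"dp": [0.3,0,0],"angular": [0,0,0],"gripper": 60},
    {"dp": [0.2,0,0],"angular": [0,0,0],"gripper": 60},
    {"dp": [0.1,0,0],"angular": [0,0,0],"gripper": 60},
    {"dp": [0,0,0],"angular": [0,0,0],"gripper": 60},
    {"dp": [0,0,0],"angular": [0,0,0],"gripper": 60}
  ]
}}

```text
clock: 3.15
position: [0.4929, -0.0281, 0.0504]
ee_rot: [-0.499, 0.504, -0.499, -0.498]
contact_force: [0.3, 0.4, 0.8]
width: 0.0597
```

```bash
python3 nxt.py 0.491 -0.0355 0.043
```

```text
t 3.15 pos [ 0.4929 -0.0281  0.0504] w 0.059721471165700486 F [0.3 0.4 0.8] q6 -1.7667602353081548
dp total [ 0.062  0.016 -0.061] ang total [ 0.003 -0.003  0.004]
```

{"name": "arm_command", "arguments": {
  "series": [
    {"dp": [0.05,0.012,-0.05],"angular": [0,0,0],"gripper": 60},
    {"dp": [0,0,0],"angular": [0,0,0],"gripper": 60},
    {"dp": [0,0,0],"angular": [0,0,0],"gripper": 50},
    {"dp": [0,0,0],"angular": [0,0,0],"gripper": 42},
    {"dp": [0,0,0],"angular": [0,0,0],"gripper": 34},
    {"dp": [0,0,0],"angular": [0,0,0],"gripper": 30},
    {"dp": [0,0,0],"angular": [0,0,0],"gripper": 30},
    {"dp": [0,0,0],"angular": [0,0,0],"gripper": 30}
  ]
}}

```text
clock: 4.15
position: [0.493, -0.0352, 0.0462]
ee_rot: [-0.5, 0.505, -0.498, -0.497]
contact_force: [-0.5, -0.9, 0.5]
width: 0.039
```

```bash
python3 nxt.py 0.5704 -0.0373 0.145
```

```text
t 4.15 pos [ 0.493  -0.0352  0.0462] w 0.03899181376456628 F [-0.5 -0.9  0.5] q6 -1.780322324481179
dp total [-0.816 -0.654 -0.025] ang total [ 0.003 -0.004  0.007]
```

{"name": "arm_command", "arguments": {
  "series": [
    {"dp": [-0.2,0,0],"angular": [0,0,0],"gripper": 30},
    {"dp": [-0.3,0,0],"angular": [0,0,0],"gripper": 30},
    {"dp": [0,0,0],"angular": [0,0,0],"gripper": 30},
    {"dp": [0,-0.2,0],"angular": [0,0,0],"gripper": 30},
    {"dp": [0,-0.3,0],"angular": [0,0,0],"gripper": 30},
    {"dp": [0,-0.12,0],"angular": [0,0,0],"gripper": 30},
    {"dp": [0,0,0],"angular": [0,0,0],"gripper": 30},
    {"dp": [0,0,0],"angular": [0,0,0],"gripper": 30}
  ]
}}

```text
clock: 5.15
position: [0.5617, -0.033, 0.102]
ee_rot: [0.497, -0.501, 0.501, 0.501]
contact_force: [0.9, 0.7, -0.9]
width: 0.0389
```

```bash
python3 nxt.py 0.571 -0.037 0.047
```

```text
t 5.15 pos [ 0.5617 -0.033   0.102 ] w 0.038857445833174374 F [ 0.9  0.7 -0.9] q6 -1.7523155810595659
dp total [ 0.458 -0.08  -0.032] ang total [ 0.003 -0.002 -0.003]
```

{"name": "arm_command", "arguments": {
  "series": [
    {"dp": [0,-0.075,-0.03],"angular": [0,0,0],"gripper": 30},
    {"dp": [0,0,0],"angular": [0,0,0],"gripper": 30},
    {"dp": [0.13,0,0],"angular": [0,0,0],"gripper": 30},
    {"dp": [0.13,0,0],"angular": [0,0,0],"gripper": 30},
    {"dp": [0.08,0,0],"angular": [0,0,0],"gripper": 30},
    {"dp": [0.06,0,0],"angular": [0,0,0],"gripper": 30},
    {"dp": [0.02,0,0],"angular": [0,0,0],"gripper": 30},
    {"dp": [0,0,0],"angular": [0,0,0],"gripper": 30}
  ]
}}

```text
clock: 6.15
position: [0.5682, -0.0369, 0.0472]
ee_rot: [0.496, -0.5, 0.502, 0.502]
contact_force: [0.2, -0.1, -0.7]
width: 0.039
```

```bash
python3 nxt.py 0.571 -0.037 0.0465
```

```text
t 6.15 pos [ 0.5682 -0.0369  0.0472] w 0.03902355934669585 F [ 0.2 -0.1 -0.7] q6 -1.755694399077141
dp total [ 0.006 -0.024 -0.001] ang total [ 0.002 -0.002 -0.005]
```

{"name": "arm_command", "arguments": {
  "series": [
    {"dp": [0.008,0,0],"angular": [0,0,0],"gripper": 30},
    {"dp": [0,0,0],"angular": [0,0,0],"gripper": 42},
    {"dp": [0,0,0],"angular": [0,0,0],"gripper": 50},
    {"dp": [0,0,0],"angular": [0,0,0],"gripper": 60},
    {"dp": [0,0,0],"angular": [0,0,0],"gripper": 60},
    {"dp": [-0.3,0,0],"angular": [0,0,0],"gripper": 60},
    {"dp": [-0.4,0,0],"angular": [0,0,0],"gripper": 60},
    {"dp": [0,0,0],"angular": [0,0,0],"gripper": 60}
  ]
}}

```text
clock: 7.15
position: [0.5692, -0.0367, 0.1333]
ee_rot: [0.497, -0.5, 0.501, 0.502]
contact_force: [0.2, -0.7, -0.2]
width: 0.0599
```

```bash
python3 nxt.py 0.5704 0.1207 0.13
```

```text
t 7.15 pos [ 0.5692 -0.0367  0.1333] w 0.059948630016477336 F [ 0.2 -0.7 -0.2] q6 -1.756237159378064
dp total [ 0.023 -0.015  1.311] ang total [ 0.002 -0.002 -0.004]
```

{"name": "arm_command", "arguments": {
  "series": [
    {"dp": [0,0,0.3],"angular": [0,0,0],"gripper": 60},
    {"dp": [0,0,0.4],"angular": [0,0,0],"gripper": 60},
    {"dp": [0,0,0.4],"angular": [0,0,0],"gripper": 60},
    {"dp": [0,0,0.2],"angular": [0,0,0],"gripper": 60},
    {"dp": [0,0,0],"angular": [0,0,0],"gripper": 60},
    {"dp": [0,0,0],"angular": [0,0,0],"gripper": 60},
    {"dp": [0,0,0],"angular": [0,0,0],"gripper": 60},
    {"dp": [0,0,0],"angular": [0,0,0],"gripper": 60}
  ]
}}

```text
clock: 8.15
position: [0.5661, 0.1201, 0.1277]
ee_rot: [0.495, -0.498, 0.505, 0.502]
contact_force: [0.5, 0.3, 0.7]
width: 0.0602
```

```bash
python3 nxt.py 0.569 0.119 0.043;python3 - <<'E'
from h import *
d=get_image('top');cv2.imwrite('pics/t1.png',cv2.resize(d['image'][140:290,170:370],None,fx=4,fy=4,interpolation=cv2.INTER_CUBIC))
E
```

```text
t 8.15 pos [0.5661 0.1201 0.1277] w 0.060201499449525034 F [0.5 0.3 0.7] q6 -1.4770145637660335
dp total [ 0.706 -0.034 -0.005] ang total [-0.    -0.004 -0.009]
```

View pics/t1.png

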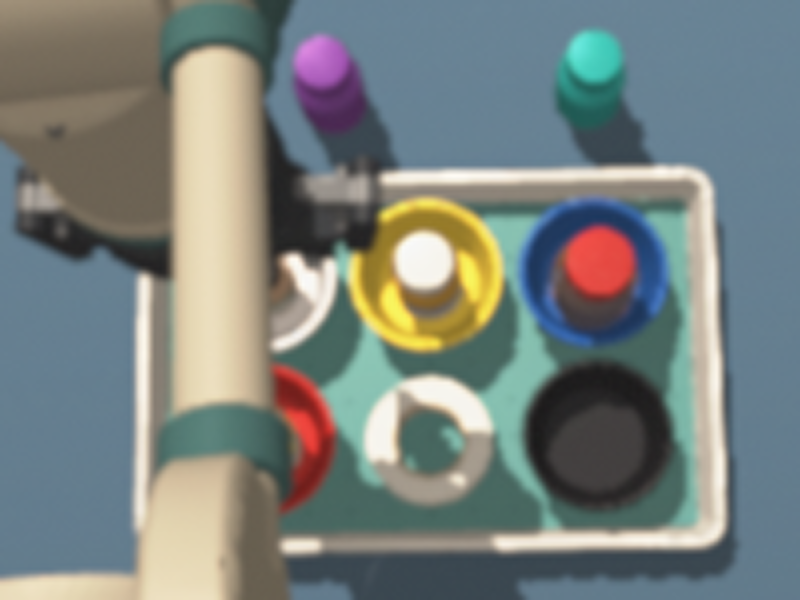

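The red bottle stands in the blue cup, cap at (600,262), and the black cup at (598,435) is empty.

{"name": "arm_command", "arguments": {
  "series": [
    {"dp": [0,-0.03,-0.005],"angular": [0,0,0],"gripper": 60},
    {"dp": [0,0,0],"angular": [0,0,0],"gripper": 60},
    {"dp": [0.2,0,0],"angular": [0,0,0],"gripper": 60},
    {"dp": [0.25,0,0],"angular": [0,0,0],"gripper": 60},
    {"dp": [0.15,0,0],"angular": [0,0,0],"gripper": 60},
    {"dp": [0.08,0,0],"angular": [0,0,0],"gripper": 60},
    {"dp": [0,0,0],"angular": [0,0,0],"gripper": 60},
    {"dp": [0,0,0],"angular": [0,0,0],"gripper": 60}
  ]
}}

```text
clock: 9.2
position: [0.5717, 0.1178, 0.046]
ee_rot: [0.497, -0.499, 0.504, 0.5]
contact_force: [-0.1, -0.3, 0.0]
width: 0.0601
```

```bash
python3 nxt.py 0.569 0.119 0.042
```

```text
t 9.2 pos [0.5717 0.1178 0.046 ] w 0.06008253128632522 F [-0.1 -0.3  0. ] q6 -1.478436073114851
dp total [0.034 0.023 0.01 ] ang total [-0.001 -0.003 -0.005]
```

{"name": "arm_command", "arguments": {
  "series": [
    {"dp": [0.035,0.02,0.01],"angular": [0,0,0],"gripper": 60},
    {"dp": [0,0,0],"angular": [0,0,0],"gripper": 50},
    {"dp": [0,0,0],"angular": [0,0,0],"gripper": 42},
    {"dp": [0,0,0],"angular": [0,0,0],"gripper": 34},
    {"dp": [0,0,0],"angular": [0,0,0],"gripper": 28},
    {"dp": [0,0,0],"angular": [0,0,0],"gripper": 20},
    {"dp": [0,0,0],"angular": [0,0,0],"gripper": 20},
    {"dp": [0,0,0],"angular": [0,0,0],"gripper": 20}
  ]
}}

```text
clock: 10.2
position: [0.5704, 0.1195, 0.0436]
ee_rot: [0.498, -0.5, 0.503, 0.499]
contact_force: [-0.3, 1.4, 1.7]
width: 0.0285
```

```bash
python3 nxt.py 0.569 0.119 0.152
```

```text
t 10.2 pos [0.5704 0.1195 0.0436] w 0.02846461195258143 F [-0.3  1.4  1.7] q6 -1.4758215593365407
dp total [-0.903  0.015 -0.008] ang total [-0.001 -0.003 -0.003]
```

{"name": "arm_command", "arguments": {
  "series": [
    {"dp": [-0.2,0,0],"angular": [0,0,0],"gripper": 20},
    {"dp": [-0.4,0,0],"angular": [0,0,0],"gripper": 20},
    {"dp": [-0.3,0,0],"angular": [0,0,0],"gripper": 20},
    {"dp": [0,0.1,-0.2],"angular": [0,0,0],"gripper": 20},
    {"dp": [0,0.18,-0.36],"angular": [0,0,0],"gripper": 20},
    {"dp": [0,0.18,-0.36],"angular": [0,0,0],"gripper": 20},
    {"dp": [0,0.12,-0.24],"angular": [0,0,0],"gripper": 20},
    {"dp": [0,0,0],"angular": [0,0,0],"gripper": 20}
  ]
}}

```text
clock: 11.2
position: [0.4991, -0.0232, 0.1548]
ee_rot: [0.497, -0.5, 0.503, 0.5]
contact_force: [-0.2, 0.9, 0.1]
width: 0.0286
```

```bash
python3 nxt.py 0.4935 -0.0362 0.044
```

```text
t 11.2 pos [ 0.4991 -0.0232  0.1548] w 0.028605947153944152 F [-0.2  0.9  0.1] q6 -1.747227025594376
dp total [ 0.924  0.042 -0.102] ang total [ 0.    -0.004 -0.004]
```

{"name": "arm_command", "arguments": {
  "series": [
    {"dp": [0,0.04,-0.09],"angular": [0,0,0],"gripper": 20},
    {"dp": [0,0,0],"angular": [0,0,0],"gripper": 20},
    {"dp": [0.2,0,0],"angular": [0,0,0],"gripper": 20},
    {"dp": [0.25,0,0],"angular": [0,0,0],"gripper": 20},
    {"dp": [0.15,0,0],"angular": [0,0,0],"gripper": 20},
    {"dp": [0,0,0],"angular": [0,0,0],"gripper": 20},
    {"dp": [0,0,0],"angular": [0,0,0],"gripper": 20},
    {"dp": [0,0,0],"angular": [0,0,0],"gripper": 20}
  ]
}}

```text
clock: 12.2
position: [0.4986, -0.0314, 0.0826]
ee_rot: [-0.497, 0.503, -0.5, -0.5]
contact_force: [-0.2, -1.2, -1.6]
width: 0.0288
```

```bash
python3 nxt.py 0.4935 -0.0362 0.044
```

```text
t 12.2 pos [ 0.4986 -0.0314  0.0826] w 0.028756903252940235 F [-0.2 -1.2 -1.6] q6 -1.769884720472288
dp total [ 0.322  0.043 -0.038] ang total [ 0.003 -0.004  0.   ]
```

{"name": "arm_command", "arguments": {
  "series": [
    {"dp": [0,0.04,-0.035],"angular": [0,0,0],"gripper": 20},
    {"dp": [0,0,0],"angular": [0,0,0],"gripper": 20},
    {"dp": [0.1,0,0],"angular": [0,0,0],"gripper": 20},
    {"dp": [0.1,0,0],"angular": [0,0,0],"gripper": 20},
    {"dp": [0.06,0,0],"angular": [0,0,0],"gripper": 20},
    {"dp": [0.03,0,0],"angular": [0,0,0],"gripper": 20},
    {"dp": [0,0,0],"angular": [0,0,0],"gripper": 20},
    {"dp": [0,0,0],"angular": [0,0,0],"gripper": 20}
  ]
}}

```text
clock: 13.2
position: [0.4941, -0.0363, 0.0461]
ee_rot: [-0.498, 0.503, -0.5, -0.499]
contact_force: [-0.6, -0.5, -0.5]
width: 0.0286
```

```bash
python3 nxt.py 0.4935 -0.0362 0.044
```

```text
t 13.2 pos [ 0.4941 -0.0363  0.0461] w 0.02863281586688084 F [-0.6 -0.5 -0.5] q6 -1.7804947680942398
dp total [0.017 0.005 0.001] ang total [ 0.003 -0.004  0.001]
```

Down the last 2 mm, release and lift.

{"name": "arm_command", "arguments": {
  "series": [
    {"dp": [0.02,0,0],"angular": [0,0,0],"gripper": 20},
    {"dp": [0,0,0],"angular": [0,0,0],"gripper": 32},
    {"dp": [0,0,0],"angular": [0,0,0],"gripper": 45},
    {"dp": [0,0,0],"angular": [0,0,0],"gripper": 60},
    {"dp": [0,0,0],"angular": [0,0,0],"gripper": 60},
    {"dp": [-0.3,0,0],"angular": [0,0,0],"gripper": 60},
    {"dp": [-0.4,0,0],"angular": [0,0,0],"gripper": 60},
    {"dp": [0,0,0],"angular": [0,0,0],"gripper": 60}
  ]
}}

```text
clock: 14.2
position: [0.4945, -0.0359, 0.1303]
ee_rot: [-0.498, 0.504, -0.5, -0.499]
contact_force: [0.5, -0.5, -0.4]
width: 0.06
```

```bash
python3 nxt.py 0.5685 0.0426 0.13
```

```text
t 14.2 pos [ 0.4945 -0.0359  0.1303] w 0.06002043829835818 F [ 0.5 -0.5 -0.4] q6 -1.7813189544237849
dp total [ 0.    -0.62   0.652] ang total [ 0.003 -0.004  0.002]
```

{"name": "arm_command", "arguments": {
  "series": [
    {"dp": [0,-0.2,0.2],"angular": [0,0,0],"gripper": 56},
    {"dp": [0,-0.25,0.26],"angular": [0,0,0],"gripper": 56},
    {"dp": [0,-0.18,0.19],"angular": [0,0,0],"gripper": 56},
    {"dp": [0,0,0],"angular": [0,0,0],"gripper": 56},
    {"dp": [0,0,0],"angular": [0,0,0],"gripper": 56},
    {"dp": [0,0,0],"angular": [0,0,0],"gripper": 56},
    {"dp": [0,0,0],"angular": [0,0,0],"gripper": 56},
    {"dp": [0,0,0],"angular": [0,0,0],"gripper": 56}
  ]
}}

```text
clock: 15.2
position: [0.5661, 0.0418, 0.126]
ee_rot: [0.496, -0.501, 0.503, 0.5]
contact_force: [-0.6, -0.1, 1.0]
width: 0.0561
```

```bash
python3 nxt.py 0.569 0.0426 0.0445
```

```text
t 15.2 pos [0.5661 0.0418 0.126 ] w 0.056056552346941665 F [-0.6 -0.1  1. ] q6 -1.6118707615901338
dp total [ 0.679 -0.028  0.012] ang total [ 0.001 -0.005 -0.004]
```

{"name": "arm_command", "arguments": {
  "series": [
    {"dp": [0,-0.025,0.01],"angular": [0,0,0],"gripper": 56},
    {"dp": [0,0,0],"angular": [0,0,0],"gripper": 56},
    {"dp": [0.2,0,0],"angular": [0,0,0],"gripper": 56},
    {"dp": [0.25,0,0],"angular": [0,0,0],"gripper": 56},
    {"dp": [0.15,0,0],"angular": [0,0,0],"gripper": 56},
    {"dp": [0.07,0,0],"angular": [0,0,0],"gripper": 56},
    {"dp": [0,0,0],"angular": [0,0,0],"gripper": 56},
    {"dp": [0,0,0],"angular": [0,0,0],"gripper": 56}
  ]
}}

```text
clock: 16.2
position: [0.5714, 0.042, 0.0457]
ee_rot: [-0.498, 0.502, -0.502, -0.498]
contact_force: [0.3, -0.3, -0.1]
width: 0.0563
```

```bash
python3 nxt.py 0.569 0.0426 0.044
```

```text
t 16.2 pos [0.5714 0.042  0.0457] w 0.05631604460796142 F [ 0.3 -0.3 -0.1] q6 -1.608564454058344
dp total [0.014 0.02  0.005] ang total [ 0.001 -0.005  0.   ]
```

{"name": "arm_command", "arguments": {
  "series": [
    {"dp": [0.015,0.018,0.005],"angular": [0,0,0],"gripper": 56},
    {"dp": [0,0,0],"angular": [0,0,0],"gripper": 50},
    {"dp": [0,0,0],"angular": [0,0,0],"gripper": 42},
    {"dp": [0,0,0],"angular": [0,0,0],"gripper": 36},
    {"dp": [0,0,0],"angular": [0,0,0],"gripper": 30},
    {"dp": [0,0,0],"angular": [0,0,0],"gripper": 24},
    {"dp": [0,0,0],"angular": [0,0,0],"gripper": 24},
    {"dp": [0,0,0],"angular": [0,0,0],"gripper": 24}
  ]
}}

```text
clock: 17.2
position: [0.5703, 0.0426, 0.0459]
ee_rot: [-0.499, 0.503, -0.501, -0.497]
contact_force: [0.2, -0.4, 1.3]
width: 0.0329
```

```bash
python3 nxt.py 0.5722 0.1234 0.11
```

```text
t 17.2 pos [0.5703 0.0426 0.0459] w 0.03287080086886492 F [ 0.2 -0.4  1.3] q6 -1.6075615821717306
dp total [-0.54  -0.018  0.669] ang total [ 0.001 -0.005  0.002]
```

{"name": "arm_command", "arguments": {
  "series": [
    {"dp": [-0.2,0,0],"angular": [0,0,0],"gripper": 24},
    {"dp": [-0.35,0,0],"angular": [0,0,0],"gripper": 24},
    {"dp": [0,0,0],"angular": [0,0,0],"gripper": 24},
    {"dp": [0,-0.01,0.2],"angular": [0,0,0],"gripper": 24},
    {"dp": [0,-0.01,0.3],"angular": [0,0,0],"gripper": 24},
    {"dp": [0,0,0.17],"angular": [0,0,0],"gripper": 24},
    {"dp": [0,0,0],"angular": [0,0,0],"gripper": 24},
    {"dp": [0,0,0],"angular": [0,0,0],"gripper": 24}
  ]
}}

```text
clock: 18.2
position: [0.5694, 0.1239, 0.1076]
ee_rot: [0.496, -0.501, 0.504, 0.499]
contact_force: [0.5, -0.2, 0.0]
width: 0.0328
```

```bash
python3 nxt.py 0.5725 0.1234 0.0465
```

```text
t 18.2 pos [0.5694 0.1239 0.1076] w 0.03284919274618309 F [ 0.5 -0.2  0. ] q6 -1.4647469404312483
dp total [ 0.509 -0.028  0.001] ang total [ 0.    -0.007 -0.003]
```

{"name": "arm_command", "arguments": {
  "series": [
    {"dp": [0,-0.025,0],"angular": [0,0,0],"gripper": 24},
    {"dp": [0,0,0],"angular": [0,0,0],"gripper": 24},
    {"dp": [0.15,0,0],"angular": [0,0,0],"gripper": 24},
    {"dp": [0.15,0,0],"angular": [0,0,0],"gripper": 24},
    {"dp": [0.1,0,0],"angular": [0,0,0],"gripper": 24},
    {"dp": [0.06,0,0],"angular": [0,0,0],"gripper": 24},
    {"dp": [0.03,0,0],"angular": [0,0,0],"gripper": 24},
    {"dp": [0,0,0],"angular": [0,0,0],"gripper": 24}
  ]
}}

```text
clock: 19.2
position: [0.5742, 0.1192, 0.0481]
ee_rot: [0.498, -0.501, 0.505, 0.497]
contact_force: [-0.3, -0.9, -1.3]
width: 0.0329
```

```bash
python3 nxt.py 0.5725 0.1234 0.046
```

```text
t 19.2 pos [0.5742 0.1192 0.0481] w 0.0328958952668211 F [-0.3 -0.9 -1.3] q6 -1.4653735931482033
dp total [0.017 0.015 0.035] ang total [-0.003 -0.007 -0.001]
```

{"name": "arm_command", "arguments": {
  "series": [
    {"dp": [0,0.012,0.03],"angular": [0,0,0],"gripper": 24},
    {"dp": [0.018,0,0],"angular": [0,0,0],"gripper": 24},
    {"dp": [0,0,0],"angular": [0,0,0],"gripper": 35},
    {"dp": [0,0,0],"angular": [0,0,0],"gripper": 45},
    {"dp": [0,0,0],"angular": [0,0,0],"gripper": 60},
    {"dp": [0,0,0],"angular": [0,0,0],"gripper": 60},
    {"dp": [-0.3,0,0],"angular": [0,0,0],"gripper": 60},
    {"dp": [-0.4,0,0],"angular": [0,0,0],"gripper": 60}
  ]
}}

```text
clock: 20.2
position: [0.5708, 0.1239, 0.1289]
ee_rot: [0.496, -0.5, 0.506, 0.498]
contact_force: [0.5, -0.8, 0.3]
width: 0.0598
```

```bash
python3 nxt.py 0.4925 0.1235 0.13
```

```text
t 20.2 pos [0.5708 0.1239 0.1289] w 0.05975966718615125 F [ 0.5 -0.8  0.3] q6 -1.4597954134737352
dp total [-0.003  0.653 -0.006] ang total [-0.003 -0.008 -0.006]
```

{"name": "arm_command", "arguments": {
  "series": [
    {"dp": [0,0,0],"angular": [0,0,0],"gripper": 60},
    {"dp": [0,0.2,0],"angular": [0,0,0],"gripper": 60},
    {"dp": [0,0.25,0],"angular": [0,0,0],"gripper": 60},
    {"dp": [0,0.2,0],"angular": [0,0,0],"gripper": 60},
    {"dp": [0,0,0],"angular": [0,0,0],"gripper": 60},
    {"dp": [0,0,0],"angular": [0,0,0],"gripper": 60},
    {"dp": [0,0,0],"angular": [0,0,0],"gripper": 60},
    {"dp": [0,0,0],"angular": [0,0,0],"gripper": 60}
  ]
}}

```text
clock: 21.2
position: [0.495, 0.1241, 0.1296]
ee_rot: [0.498, -0.501, 0.505, 0.496]
contact_force: [0.2, 0.2, 0.1]
width: 0.0597
```

```bash
python3 nxt.py 0.4932 0.1235 0.046;python3 - <<'E'
from h import *
d=get_image('wrist');cv2.imwrite('pics/w2.png',d['image']);np.savez('w2.npz',**d)
E
```

```text
t 21.2 pos [0.495  0.1241 0.1296] w 0.05972925584812824 F [0.2 0.2 0.1] q6 -1.4423505452184737
dp total [0.697 0.013 0.003] ang total [-0.003 -0.008 -0.002]
```

View pics/w2.png

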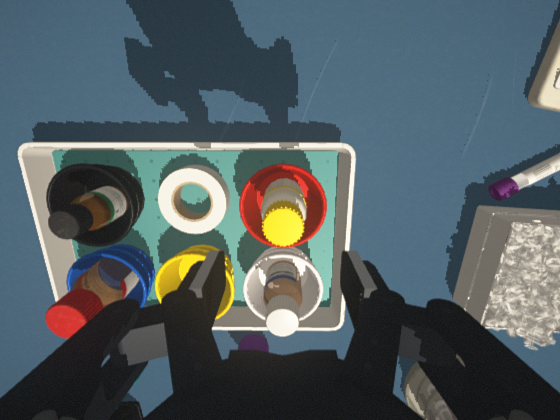

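All as expected: black bottle in the black cup (70,222), white in the white cup (283,322), yellow cap (284,226) under the gripper, yellow cup (197,283) free.

{"name": "arm_command", "arguments": {
  "series": [
    {"dp": [0,0.01,0],"angular": [0,0,0],"gripper": 60},
    {"dp": [0,0,0],"angular": [0,0,0],"gripper": 60},
    {"dp": [0.2,0,0],"angular": [0,0,0],"gripper": 60},
    {"dp": [0.25,0,0],"angular": [0,0,0],"gripper": 60},
    {"dp": [0.15,0,0],"angular": [0,0,0],"gripper": 60},
    {"dp": [0.08,0,0],"angular": [0,0,0],"gripper": 60},
    {"dp": [0,0,0],"angular": [0,0,0],"gripper": 60},
    {"dp": [0,0,0],"angular": [0,0,0],"gripper": 60}
  ]
}}

```text
clock: 22.25
position: [0.4964, 0.1234, 0.0474]
ee_rot: [0.499, -0.502, 0.503, 0.495]
contact_force: [0.1, 0.5, -0.4]
width: 0.0603
```

```bash
python3 nxt.py 0.4932 0.1235 0.046;python3 - <<'E'
from h import *
d=dict(np.load('w2.npz'));s=get_state();s['position']=np.array([.495,.1241,.1296]);s['ee_rot']=np.array([.498,-.501,.505,.496])
print(won(d,s,284,226,.087),won(d,s,283,322,.082),won(d,s,197,283,.039))
E
```

```text
t 22.25 pos [0.4964 0.1234 0.0474] w 0.06032455089006411 F [ 0.1  0.5 -0.4] q6 -1.4405396693598256
dp total [0.012 0.026 0.001] ang total [-0.003 -0.007  0.002]
[0.49109323 0.12489379 0.087     ] [0.57123027 0.12367915 0.082     ] [0.56407286 0.04604242 0.039     ]
```

{"name": "arm_command", "arguments": {
  "series": [
    {"dp": [0.012,0.026,0.005],"angular": [0,0,0],"gripper": 60},
    {"dp": [0,0,0],"angular": [0,0,0],"gripper": 50},
    {"dp": [0,0,0],"angular": [0,0,0],"gripper": 44},
    {"dp": [0,0,0],"angular": [0,0,0],"gripper": 38},
    {"dp": [0,0,0],"angular": [0,0,0],"gripper": 32},
    {"dp": [0,0,0],"angular": [0,0,0],"gripper": 26},
    {"dp": [0,0,0],"angular": [0,0,0],"gripper": 26},
    {"dp": [0,0,0],"angular": [0,0,0],"gripper": 26}
  ]
}}

```text
clock: 23.25
position: [0.4943, 0.1242, 0.0478]
ee_rot: [-0.5, 0.503, -0.502, -0.494]
contact_force: [-0.1, -0.6, 1.5]
width: 0.0348
```

```bash
python3 nxt.py 0.572 0.0429 0.15
```

```text
t 23.25 pos [0.4943 0.1242 0.0478] w 0.034757442981133306 F [-0.1 -0.6  1.5] q6 -1.4383608959145122
dp total [-0.84  -0.656 -0.683] ang total [-0.003 -0.007  0.004]
```

{"name": "arm_command", "arguments": {
  "series": [
    {"dp": [-0.2,0,0],"angular": [0,0,0],"gripper": 26},
    {"dp": [-0.4,0,0],"angular": [0,0,0],"gripper": 26},
    {"dp": [-0.25,0,0],"angular": [0,0,0],"gripper": 26},
    {"dp": [0,-0.2,-0.2],"angular": [0,0,0],"gripper": 26},
    {"dp": [0,-0.25,-0.26],"angular": [0,0,0],"gripper": 26},
    {"dp": [0,-0.2,-0.2],"angular": [0,0,0],"gripper": 26},
    {"dp": [0,0,0],"angular": [0,0,0],"gripper": 26},
    {"dp": [0,0,0],"angular": [0,0,0],"gripper": 26}
  ]
}}

```text
clock: 24.25
position: [0.5711, 0.0445, 0.1516]
ee_rot: [0.499, -0.502, 0.503, 0.496]
contact_force: [0.0, 0.5, -0.7]
width: 0.0346
```

```bash
python3 nxt.py 0.572 0.0429 0.048
```

```text
t 24.25 pos [0.5711 0.0445 0.1516] w 0.03457633664766391 F [ 0.   0.5 -0.7] q6 -1.6001532991395357
dp total [ 0.864 -0.006 -0.005] ang total [-0.002 -0.006  0.001]
```

{"name": "arm_command", "arguments": {
  "series": [
    {"dp": [0.1,0,-0.01],"angular": [0,0,0],"gripper": 26},
    {"dp": [0.2,0,0],"angular": [0,0,0],"gripper": 26},
    {"dp": [0.2,0,0],"angular": [0,0,0],"gripper": 26},
    {"dp": [0.15,0,0],"angular": [0,0,0],"gripper": 26},
    {"dp": [0.08,0,0],"angular": [0,0,0],"gripper": 26},
    {"dp": [0.06,0,0],"angular": [0,0,0],"gripper": 26},
    {"dp": [0,0,0],"angular": [0,0,0],"gripper": 26},
    {"dp": [0,0,0],"angular": [0,0,0],"gripper": 26}
  ]
}}

```text
clock: 25.25
position: [0.5664, 0.0466, 0.0518]
ee_rot: [-0.497, 0.502, -0.502, -0.499]
contact_force: [0.3, -0.5, -0.4]
width: 0.0349
```

```bash
python3 nxt.py 0.572 0.0429 0.048
```

```text
t 25.25 pos [0.5664 0.0466 0.0518] w 0.03487950137328001 F [ 0.3 -0.5 -0.4] q6 -1.6006993576626283
dp total [ 0.032 -0.047 -0.031] ang total [ 0.001 -0.006 -0.001]
```

{"name": "arm_command", "arguments": {
  "series": [
    {"dp": [0,-0.045,-0.03],"angular": [0,0,0],"gripper": 26},
    {"dp": [0,0,0],"angular": [0,0,0],"gripper": 26},
    {"dp": [0.02,0,0],"angular": [0,0,0],"gripper": 26},
    {"dp": [0.012,0,0],"angular": [0,0,0],"gripper": 26},
    {"dp": [0,0,0],"angular": [0,0,0],"gripper": 26},
    {"dp": [0,0,0],"angular": [0,0,0],"gripper": 26},
    {"dp": [0,0,0],"angular": [0,0,0],"gripper": 26},
    {"dp": [0,0,0],"angular": [0,0,0],"gripper": 26}
  ]
}}

```text
clock: 26.25
position: [0.5725, 0.0428, 0.0489]
ee_rot: [-0.497, 0.503, -0.502, -0.498]
contact_force: [-0.2, -0.1, 0.1]
width: 0.0346
```

```bash
python3 nxt.py 0.572 0.0429 0.048
```

```text
t 26.25 pos [0.5725 0.0428 0.0489] w 0.03457682965549824 F [-0.2 -0.1  0.1] q6 -1.6071186277406215
dp total [0.007 0.004 0.001] ang total [ 0.001 -0.006 -0.   ]
```

{"name": "arm_command", "arguments": {
  "series": [
    {"dp": [0.008,0,0],"angular": [0,0,0],"gripper": 26},
    {"dp": [0,0,0],"angular": [0,0,0],"gripper": 37},
    {"dp": [0,0,0],"angular": [0,0,0],"gripper": 45},
    {"dp": [0,0,0],"angular": [0,0,0],"gripper": 56},
    {"dp": [0,0,0],"angular": [0,0,0],"gripper": 56},
    {"dp": [-0.3,0,0],"angular": [0,0,0],"gripper": 58},
    {"dp": [-0.4,0,0],"angular": [0,0,0],"gripper": 58},
    {"dp": [0,0,0],"angular": [0,0,0],"gripper": 58}
  ]
}}

```text
clock: 27.25
position: [0.5727, 0.0435, 0.1339]
ee_rot: [-0.497, 0.502, -0.502, -0.498]
contact_force: [-0.8, 0.6, -0.4]
width: 0.0576
```

```bash
python3 nxt.py 0.568 -0.037 0.13
python3 - <<'E'
from h import *
s=get_state();d=get_image('wrist');cv2.imwrite('pics/w3.png',d['image']);np.savez('w3.npz',p=s['position'],q=s['ee_rot'],**d)
E
```

```text
t 27.25 pos [0.5727 0.0435 0.1339] w 0.05758904818102764 F [-0.8  0.6 -0.4] q6 -1.6080924889491377
dp total [ 0.038  0.04  -0.671] ang total [ 0.001 -0.006 -0.   ]
```

View pics/w3.png

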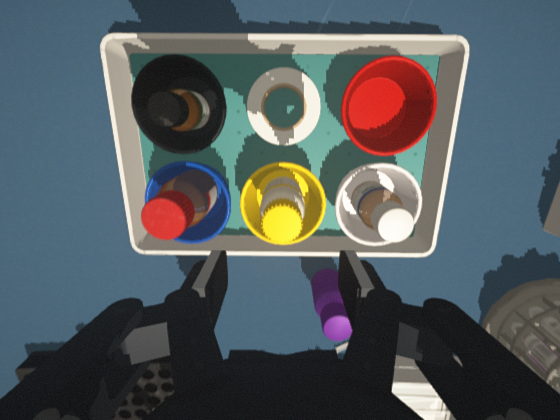

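The yellow bottle stands in the yellow cup (282,222), the red cup (388,105) is empty, and the red cap in the blue cup is at (168,216). The red bottle goes last.

{"name": "arm_command", "arguments": {
  "series": [
    {"dp": [0,0.02,-0.2],"angular": [0,0,0],"gripper": 58},
    {"dp": [0,0.02,-0.26],"angular": [0,0,0],"gripper": 58},
    {"dp": [0,0,-0.2],"angular": [0,0,0],"gripper": 58},
    {"dp": [0,0,0],"angular": [0,0,0],"gripper": 58},
    {"dp": [0,0,0],"angular": [0,0,0],"gripper": 58},
    {"dp": [0,0,0],"angular": [0,0,0],"gripper": 58},
    {"dp": [0,0,0],"angular": [0,0,0],"gripper": 58},
    {"dp": [0,0,0],"angular": [0,0,0],"gripper": 58}
  ]
}}

```text
clock: 28.3
position: [0.561, -0.0338, 0.1252]
ee_rot: [0.493, -0.498, 0.505, 0.505]
contact_force: [-0.4, -0.6, -0.4]
width: 0.0581
```

```bash
python3 nxt.py 0.5685 -0.037 0.0465
python3 - <<'E'
from h import *
d=dict(np.load('w3.npz'));s=dict(position=d['p'],ee_rot=d['q'])
print(won(d,s,168,216,.091))
E
```

```text
t 28.3 pos [ 0.561  -0.0338  0.1252] w 0.058125273748538146 F [-0.4 -0.6 -0.4] q6 -1.7505919752407906
dp total [ 0.655 -0.075 -0.024] ang total [ 0.003 -0.003 -0.012]
[ 0.5621842  -0.03248337  0.091     ]
```

{"name": "arm_command", "arguments": {
  "series": [
    {"dp": [0,-0.055,-0.02],"angular": [0,0,-0.01],"gripper": 58},
    {"dp": [0,0,0],"angular": [0,0,0],"gripper": 58},
    {"dp": [0.2,0,0],"angular": [0,0,0],"gripper": 58},
    {"dp": [0.2,0,0],"angular": [0,0,0],"gripper": 58},
    {"dp": [0.15,0,0],"angular": [0,0,0],"gripper": 58},
    {"dp": [0.08,0,0],"angular": [0,0,0],"gripper": 58},
    {"dp": [0,0,0],"angular": [0,0,0],"gripper": 58},
    {"dp": [0,0,0],"angular": [0,0,0],"gripper": 58}
  ]
}}

```text
clock: 29.3
position: [0.5705, -0.0369, 0.0496]
ee_rot: [-0.498, 0.504, -0.499, -0.499]
contact_force: [0.5, 0.5, -0.5]
width: 0.0578
```

```bash
python3 nxt.py 0.568 -0.036 0.0465
```

```text
t 29.3 pos [ 0.5705 -0.0369  0.0496] w 0.05780908076784847 F [ 0.5  0.5 -0.5] q6 -1.7555528681021326
dp total [0.025 0.021 0.008] ang total [ 0.003 -0.004  0.002]
```

{"name": "arm_command", "arguments": {
  "series": [
    {"dp": [0.025,0.02,0.005],"angular": [0,0,0],"gripper": 58},
    {"dp": [0,0,0],"angular": [0,0,0],"gripper": 54},
    {"dp": [0,0,0],"angular": [0,0,0],"gripper": 48},
    {"dp": [0,0,0],"angular": [0,0,0],"gripper": 42},
    {"dp": [0,0,0],"angular": [0,0,0],"gripper": 36},
    {"dp": [0,0,0],"angular": [0,0,0],"gripper": 30},
    {"dp": [0,0,0],"angular": [0,0,0],"gripper": 30},
    {"dp": [0,0,0],"angular": [0,0,0],"gripper": 30}
  ]
}}

```text
clock: 30.3
position: [0.5691, -0.0366, 0.0483]
ee_rot: [-0.499, 0.505, -0.499, -0.498]
contact_force: [0.2, -0.2, 0.5]
width: 0.0388
```

```bash
python3 nxt.py 0.494 0.1235 0.155
```

```text
t 30.3 pos [ 0.5691 -0.0366  0.0483] w 0.038786399859501726 F [ 0.2 -0.2  0.5] q6 -1.7552965336847601
dp total [-0.902  0.612  1.332] ang total [ 0.003 -0.004  0.005]
```

{"name": "arm_command", "arguments": {
  "series": [
    {"dp": [-0.2,0,0],"angular": [0,0,0],"gripper": 30},
    {"dp": [-0.4,0,0],"angular": [0,0,0],"gripper": 30},
    {"dp": [-0.35,0,0],"angular": [0,0,0],"gripper": 30},
    {"dp": [0,0.1,0.22],"angular": [0,0,0],"gripper": 30},
    {"dp": [0,0.17,0.37],"angular": [0,0,0],"gripper": 30},
    {"dp": [0,0.17,0.37],"angular": [0,0,0],"gripper": 30},
    {"dp": [0,0.13,0.28],"angular": [0,0,0],"gripper": 30},
    {"dp": [0,0,0],"angular": [0,0,0],"gripper": 30}
  ]
}}

```text
clock: 31.3
position: [0.4973, 0.1167, 0.1628]
ee_rot: [-0.5, 0.503, -0.499, -0.498]
contact_force: [0.4, 0.5, -0.5]
width: 0.039
```

```bash
python3 nxt.py 0.494 0.1235 0.0485
```

```text
t 31.3 pos [0.4973 0.1167 0.1628] w 0.038952777959327944 F [ 0.4  0.5 -0.5] q6 -1.4736415986494464
dp total [0.952 0.033 0.061] ang total [ 0.001 -0.003  0.004]
```

{"name": "arm_command", "arguments": {
  "series": [
    {"dp": [0,0.03,0.05],"angular": [0,0,0],"gripper": 30},
    {"dp": [0,0,0],"angular": [0,0,0],"gripper": 30},
    {"dp": [0.2,0,0],"angular": [0,0,0],"gripper": 30},
    {"dp": [0.2,0,0],"angular": [0,0,0],"gripper": 30},
    {"dp": [0.15,0,0],"angular": [0,0,0],"gripper": 30},
    {"dp": [0.05,0,0],"angular": [0,0,0],"gripper": 30},
    {"dp": [0,0,0],"angular": [0,0,0],"gripper": 30},
    {"dp": [0,0,0],"angular": [0,0,0],"gripper": 30}
  ]
}}

```text
clock: 32.3
position: [0.4992, 0.1177, 0.0898]
ee_rot: [-0.502, 0.503, -0.5, -0.495]
contact_force: [0.5, 0.4, -1.6]
width: 0.0389
```

```bash
python3 nxt.py 0.494 0.1235 0.0485
```

```text
t 32.3 pos [0.4992 0.1177 0.0898] w 0.03890510025787943 F [ 0.5  0.4 -1.6] q6 -1.461214812030919
dp total [0.344 0.048 0.05 ] ang total [-0.003 -0.004  0.007]
```

{"name": "arm_command", "arguments": {
  "series": [
    {"dp": [0,0.045,0.045],"angular": [0,0,0],"gripper": 30},
    {"dp": [0,0,0],"angular": [0,0,0],"gripper": 30},
    {"dp": [0.1,0,0],"angular": [0,0,0],"gripper": 30},
    {"dp": [0.1,0,0],"angular": [0,0,0],"gripper": 30},
    {"dp": [0.07,0,0],"angular": [0,0,0],"gripper": 30},
    {"dp": [0.03,0,0],"angular": [0,0,0],"gripper": 30},
    {"dp": [0,0,0],"angular": [0,0,0],"gripper": 30},
    {"dp": [0,0,0],"angular": [0,0,0],"gripper": 30}
  ]
}}

```text
clock: 33.3
position: [0.4945, 0.1235, 0.052]
ee_rot: [-0.503, 0.504, -0.499, -0.494]
contact_force: [-0.2, 0.1, -0.7]
width: 0.0391
```

```bash
python3 nxt.py 0.494 0.1235 0.0485
```

```text
t 33.3 pos [0.4945 0.1235 0.052 ] w 0.03914518292734295 F [-0.2  0.1 -0.7] q6 -1.4479489102331322
dp total [0.029 0.004 0.   ] ang total [-0.002 -0.004  0.008]
```

{"name": "arm_command", "arguments": {
  "series": [
    {"dp": [0.018,0,0],"angular": [0,0,0],"gripper": 30},
    {"dp": [0.012,0,0],"angular": [0,0,0],"gripper": 30},
    {"dp": [0,0,0],"angular": [0,0,0],"gripper": 30},
    {"dp": [0,0,0],"angular": [0,0,0],"gripper": 42},
    {"dp": [0,0,0],"angular": [0,0,0],"gripper": 50},
    {"dp": [0,0,0],"angular": [0,0,0],"gripper": 60},
    {"dp": [0,0,0],"angular": [0,0,0],"gripper": 60},
    {"dp": [0,0,0],"angular": [0,0,0],"gripper": 60}
  ]
}}

```text
clock: 34.3
position: [0.4955, 0.1236, 0.0493]
ee_rot: [-0.503, 0.504, -0.498, -0.494]
contact_force: [-0.2, -0.5, -0.2]
width: 0.06
```

{"name": "arm_command", "arguments": {
  "series": [
    {"dp": [-0.3,0,0],"angular": [0,0,0],"gripper": 60},
    {"dp": [-0.4,0,0],"angular": [0,0,0],"gripper": 60},
    {"dp": [-0.4,0,0],"angular": [0,0,0],"gripper": 60},
    {"dp": [0,0.1,0.4],"angular": [0,0,0],"gripper": 60},
    {"dp": [0,0.1,0.4],"angular": [0,0,0],"gripper": 60},
    {"dp": [0,0.1,0.4],"angular": [0,0,0],"gripper": 60},
    {"dp": [0,0.1,0.4],"angular": [0,0,0],"gripper": 60},
    {"dp": [0,0,0.2],"angular": [0,0,0],"gripper": 60}
  ]
}}

```text
clock: 35.3
position: [0.4468, 0.3451, 0.1846]
ee_rot: [0.506, -0.503, 0.499, 0.492]
contact_force: [1.1, -0.6, 0.2]
width: 0.06
```

{"name": "arm_command", "arguments": {
  "series": [
    {"dp": [0,0,0],"angular": [0,0,0],"gripper": 60},
    {"dp": [0,0,0],"angular": [0,0,0],"gripper": 60},
    {"dp": [0,0,0],"angular": [0,0,0],"gripper": 60},
    {"dp": [0,0,0],"angular": [0,0,0],"gripper": 60},
    {"dp": [0,0,0],"angular": [0,0,0],"gripper": 60},
    {"dp": [0,0,0],"angular": [0,0,0],"gripper": 60},
    {"dp": [0,0,0],"angular": [0,0,0],"gripper": 60},
    {"dp": [0,0,0],"angular": [0,0,0],"gripper": 60}
  ]
}}

```text
clock: 36.3
position: [0.4469, 0.3426, 0.1843]
ee_rot: [0.506, -0.503, 0.5, 0.491]
contact_force: [1.0, 0.7, 0.2]
width: 0.0601
```

```bash
python3 nxt.py 0.494 0.1235 0.15
python3 - <<'E'
from h import *
d=get_image('top');np.savez('t9.npz',**d);c=d['image'][140:285,195:360];cv2.imwrite('pics/t9.png',cv2.resize(c,None,fx=4,fy=4,interpolation=cv2.INTER_CUBIC))
E
```

```text
t 36.3 pos [0.4469 0.3426 0.1843] w 0.06009708828255371 F [1.  0.7 0.2] q6 -1.0155609267324242
dp total [ 0.304 -0.407 -1.82 ] ang total [-0.007 -0.004  0.011]
```

View pics/t9.png

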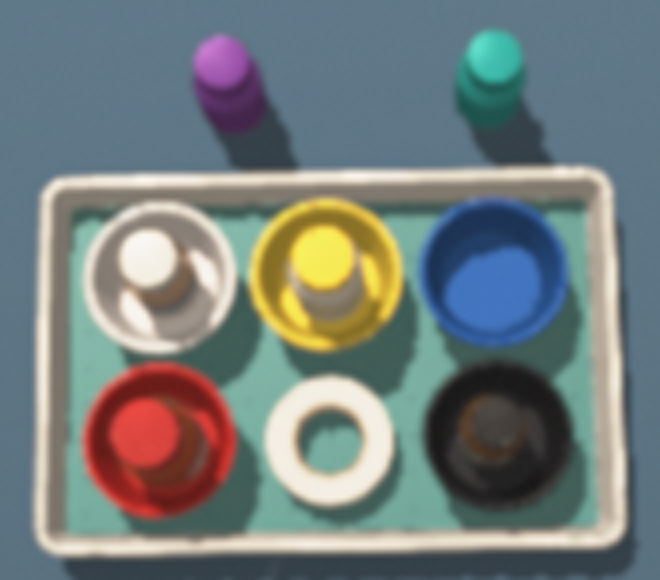

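Cap pixels in this crop: white (150,260), yellow (323,257), red (145,433), black (495,420); tape (330,441). I'll compare positions and heights with the cups.

Run:
```python
from h import *
d=dict(np.load('t9.npz'))
C=dict(white=(.5722,.1234),yellow=(.5711,.0429),red=(.493,.1235),black=(.4926,-.0362),tape=(.4925,.0436))
for n,u,v,h in[('white',150,260,.082),('yellow',323,257,.087),('red',145,433,.091),('black',495,420,.075),('tape',330,441,.024)]:
    U,V=(u+.5)/4-.5+195,(v+.5)/4-.5+140
    p=onz(d,U,V,h)[:2];print(n,'off mm',np.round((p-C[n])*1e3,1),'top z',round(pt(d,int(round(U)),int(round(V)),1)[2],4),h)
```

```text
white off mm [-0.3 -1. ] top z 0.0826 0.082
yellow off mm [-0.7  0.4] top z 0.0876 0.087
red off mm [-0.8 -0.1] top z 0.0918 0.091
black off mm [3.4 3.5] top z 0.0757 0.075
tape off mm [-0.2  0. ] top z 0.0059 0.024
```

```bash
python3 -c "from rig import sign_off;print(sign_off())"
```

```text
the job is handed in; nothing more can be done
None
```

All four bottles now stand in the cup of their cap's colour, the blue cup is empty, and I handed the job in at about 36 s of the 99 s allowed. I used the blue cup as the spare: red to blue, black to black, white to white, yellow to yellow, then red to red.

The last top picture, taken with the arm clear of the tray, showed:
- **Position:** white, yellow and red are about 1 mm or less from their cup axes. Black is about 5 mm off, against the 13 mm allowed.
- **Height:** every cap top is within 1 mm of its height when the bottle is fully down, so all four are home and upright.
- **Tape:** the roll is within 1 mm of where it started. The depth reading at its centre (6 mm) is the mat seen through the hole.
- **Look-alikes:** I left them alone. The purple and turquoise ones still stand beside the tray.

One disagreement came up on the way: the wrist camera read x some 4–7 mm low against the top camera. I used the top camera's positions and allowed for the difference.

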